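Fill the empty bays of the scrubber holder

TASK

The steel scrubber holder on the ledge has four bays, two of them already taken. Slide the two spare scouring bricks lying in front of it along the tiles into the two empty bays, one in each, pushed right home against the back. Do not lift the bricks off the ledge, and leave what is already in the holder and everything else on the ledge where it is.

Things in the scene. Friction and masses are not known exactly. Their poses are not given: they have to be found in the camera images.
- holder: Fixed steel holder, 90 mm deep (x), 492 long (y), 45 high, no floor, no top: four bays in a row, open to the robot (-x); +x points into the bays. Each bay is 118 wide, 84 deep inside; dividers 4 thick, 122 between centres. Origin: centre of its footprint on the ledge; mouth at x = -45, inner face of the back plate at x = +39. A brick that is home sticks out of the mouth by 12 mm.
- bay0 (a point): Bay 1 of 4 counted from the holder's -y end: the point on the ledge where the centre of a brick's underside is when the brick is fully home in this bay (48 mm in front of the back plate, on the bay's centre line). Axes as the holder's. Any bay may be empty or taken.
- bay1 (a point): Bay 2 of 4 counted from the holder's -y end: the point on the ledge where the centre of a brick's underside is when the brick is fully home in this bay (48 mm in front of the back plate, on the bay's centre line). Axes as the holder's. Any bay may be empty or taken.
- bay2 (a point): Bay 3 of 4 counted from the holder's -y end: the point on the ledge where the centre of a brick's underside is when the brick is fully home in this bay (48 mm in front of the back plate, on the bay's centre line). Axes as the holder's. Any bay may be empty or taken.
- bay3 (a point): Bay 4 of 4 counted from the holder's -y end: the point on the ledge where the centre of a brick's underside is when the brick is fully home in this bay (48 mm in front of the back plate, on the bay's centre line). Axes as the holder's. Any bay may be empty or taken.
- brick_a: Spare grey scouring brick, lying on the ledge in front of the holder, 96 x 96 mm square in plan, 40 mm high, 0.2 to 0.4 kg; too wide for the gripper to pick up. Origin: centre of the underside; z up, x and y square to its sides.
- brick_b: Second spare scouring brick, the same, also lying in front of the holder. 96 x 96 mm square in plan, 40 mm high, 0.2 to 0.4 kg; too wide for the gripper to pick up. Origin: centre of the underside; z up, x and y square to its sides.
- brick_c: Same scouring brick, already home in one of the bays; leave it. 96 x 96 mm square in plan, 40 mm high, 0.2 to 0.4 kg; too wide for the gripper to pick up. Origin: centre of the underside; z up, x and y square to its sides.
- tin: Round metal tin of scouring paste, 92 mm diameter, 45 mm high, already in one of the bays; leave it. Origin: centre of the underside.
- bowl: Bystander: empty blue plastic bowl, 150 mm across, 60 mm high. Origin: centre of the underside.
- jug: Bystander: white ceramic jug, 110 mm across, 160 mm high, handle reaching 94 mm from its axis on its +y side. Origin: centre of the underside.
- rolling_pin: Bystander: short wooden rolling pin lying along its x, 204 mm long, 44 mm thick. Origin: under its middle, on the ledge.
- peg_frame: Bystander: white plastic pegged drying-rack clip frame lying flat, 150 mm (x) by 112 mm (y), 41 mm high. Origin: centre of the underside.
Things that resemble listed ones, but are neither listed nor needed, are in the scene too. What is shaped like the brick_b but green is not meant.

How it is judged:
By the outcome, as a careful person would: the job done as asked, in the order asked, and still so for the second after the job is handed in, with the robot touching nothing.
It also fails if it takes over 67 s, if anything falls off the work surface, if the arm or the gripper's body presses on something with over 40 N, if the wrist force passes 120 N, or if a joint passes its speed limit or range.

ROBOT

A 7-joint arm with a two-finger parallel gripper is mounted at the origin on the work surface. World frame = base frame: x ahead of the robot, y to its left, z up, the work surface at z = 0. Lengths are in m, angles in rad, forces in N, time in s.
With the tool pointing down it reaches from about 0.425 to 0.8 m from the base axis. Payload 8.3 kg.
Tool frame: the origin (TCP) lies at the very end of the fingers, on their centre line; the grasp point (between the pads) lies 19 mm behind it; z points along the fingers, y is the direction in which the jaws open and shut (so a half turn about z gives the same grasp; the last joint's range is limited). The gripper opens to 85 mm and grips with 20 to 120 N. Pads are 22 mm wide; open, the fingers measure 114 mm over their backs; the gripper's body (76 mm by 85 mm) begins 54 mm behind the grasp point. The pads swing forward as they close: fully open they stand 13 mm farther back than shut.
Start: joints at [1.126, 0.383, 0.016, 1.37, -0.006, 1.388, -0.046], TCP at [0.233, -0.58, 0.231] pointing down, gripper open.
Joint ranges: [-2.95, 2.95], [-0.25, 2.06], [-1.52, 1.56], [0.18, 2.33], [-1.44, 4.58], [0.02, 2.06], [-3.01, 3.01]. Speed limits (rad/s): [2.39, 2.39, 3.01, 3.01, 3.14, 3.14, 3.14].

INTERFACE

Orientations are given as a 3x3 rotation matrix whose columns are the frame's x, y, z axes.
In Python, from bench import sense, eyes, ctrl, regions_of gives the robot as it stands. The module is installed in compiled form; this text tells all that it offers.
- The arm moves only by the tool servo_tool, never from a script. Its argument "targets" is one flat list of numbers, 5 for each row, row after row: the shift along the tool's x, y, z in cm, then the turn about the tool's z in rad, then the finger opening in cm, from 0 to 8.54. A call has 1 to 5 rows; each row is the pose to reach, as a shift and turn from the pose commanded when the call began, along the tool's axes at that moment; what a row does not reach only later rows make up. A row lasts 1/8 s, in which the tool goes at most 62.5 mm and 10.7 degrees, less where a joint would pass 70% of its speed; a pose out of reach is approached as far as the arm can. A call with a gripper value outside its range is refused whole. The fingers move at their own pace and stop on an object; "squeeze" is the grip in N (left out, the last holds). Time passes only in rows, so rows that repeat a pose let the fingers close. It gives the time, the measured TCP pose, the force and the opening at its end, in the units of the state.
- sense(): the state, without advancing time (a new reading comes with each control period).
- eyes.read_camera(name): name is "scene" or "top"; returns a dict with "color" (384x512x3 uint8, blue, green, red), "depth" (384x512 float32, m along the optical axis (not along the pixel's ray), 0 where there is no reading), "fx", "fy", "cx", "cy" (pixels), "R" (3x3) and "t" (3): a world point X has camera coordinates R X + t. Camera axes: x right, y down, z forward; pixel columns grow to the right and rows downward; lengths in m; the calibration is good to about 2 mm. A picture is of the moment at which its call begins.
- ctrl.finish_job(): hands the job in, once; it reports no verdict.
Trained networks look in a picture, given as the dict that the camera call returned (one of the last four; its "shot" number tells which), for a name from the list of things; names that differ only in an ending like _2 or _b are one class to them, and where a whole thing is asked for, a point or a joint stands for the part that bears it (a point fixed in the world has none). Each returns a list of dicts, best first, with "conf" (0 to 1); they miss things now and then, are a little off and sometimes report something else, mostly with a low value. They report only what shows in the picture. A call takes as long as a camera call. They do not tell look-alikes from the thing itself.
- regions_of(picture, target): "region" (384x512 bool, what is visible of it) and "box" ([centre column, centre row, width, height] in pixels, round what is visible of it).
The state is a dict: "t": time; "q": joint angles; "qvel": joint speeds; "effort": joint torques, N m; "tool_pos": TCP position; "ee_rot": TCP orientation; "ft_force": force on the tool from outside, world axes, zero at the start; "torque": the same for the moment, N m; "finger_gap": opening from 0.0 (shut) to 1.0 (fully open).
Only numpy, scipy, OpenCV 4.12 (cv2) and the standard library are available. Lean on these libraries where they do the work, as an engineer would, in place of code of your own. Each camera call takes 0.05 s, during which the arm holds its last target. There are 200 camera calls.

## Working session

There is one attempt and no reset: what is moved stays moved. The work goes in short steps, Python scripts to look and compute and a tool call to move; the robot and the scene stay as the last step left them, time stands still between calls to the robot, and variables do not carry over. Pictures are saved under pics/ and viewed, about 8 in all and at most 12, crops included, and the job is handed in when it is done.

Besides the shell and the picture viewer there is one more tool, called by a JSON object that holds its "op" and its "data". servo_tool: Moves the arm, as the interface text tells. Its arguments: {"type":"object","properties":{"targets":{"type":"array","items":{"type":"number"}},"squeeze":{"type":"number"}},"required":["targets"]}

```bash
mkdir -p pics; cat > h.py <<'E'
import numpy as np, cv2
from bench import sense, eyes, ctrl, regions_of
def world(p):
    d=p["depth"]; v,u=np.mgrid[:384,:512]
    c=np.stack([(u-p["cx"])/p["fx"]*d,(v-p["cy"])/p["fy"]*d,d],-1)
    return (c-p["t"])@p["R"]
def pix(p,X):
    c=p["R"]@np.array(X)+p["t"]; return c[0]/c[2]*p["fx"]+p["cx"],c[1]/c[2]*p["fy"]+p["cy"]
E
python3 - <<'E'
from h import *
s=sense();print(s["t"],s["tool_pos"],s["ee_rot"].round(3) if hasattr(s["ee_rot"],'round') else s["ee_rot"],s["finger_gap"])
for n in("scene","top"):
    p=eyes.read_camera(n);cv2.imwrite(f"pics/{n}0.png",p["color"] if n=="scene" else cv2.resize(p["color"],(800,600)))
    W=world(p);print(n,(-p["R"].T@p["t"]).round(2))
    for k in("holder","brick_a","tin","bowl","jug","rolling_pin","peg_frame"):
        for r in regions_of(p,k):
            m=r["region"]&(p["depth"]>0);w=W[m]
            if len(w)<20: continue
            zt=np.percentile(w[:,2],90);t=w[w[:,2]>zt-.008]
            rc=cv2.minAreaRect((t[:,:2]*1000).astype(np.float32))
            print(k,round(r["conf"],2),"box",np.round(r["box"]),"ztop",zt.round(3),"rect",np.round(rc[0]),np.round(rc[1]),round(rc[2],1),"bgr",np.median(p["color"][m],0))
E
```

```text
0.0 [ 0.23266078 -0.57952592  0.23025522] [[ 0.928  0.373 -0.001]
 [ 0.373 -0.928  0.002]
 [-0.    -0.002 -1.   ]] 0.9934274113134466
scene [0.83 0.66 0.88]
holder 0.6 box [193. 240.  89. 139.] ztop 0.046 rect [667.  -6.] [492.  90.] 87.3 bgr [122. 121. 125.]
brick_a 0.97 box [255. 139.  31.  23.] ztop 0.043 rect [ 281. -245.] [101.  96.] 70.3 bgr [ 63. 127.  38.]
brick_a 0.93 box [246. 116.  22.  21.] ztop 0.044 rect [ 218. -412.] [99. 94.] 51.6 bgr [ 61. 120.  41.]
brick_a 0.83 box [184. 208.  40.  33.] ztop 0.043 rect [656. -60.] [110.  97.] 87.6 bgr [101. 107. 111.]
brick_a 0.68 box [270. 226.  44.  40.] ztop 0.043 rect [452. 123.] [96. 97.] 0.5 bgr [ 90.  95. 101.]
brick_a 0.57 box [224. 173.  31.  31.] ztop 0.044 rect [ 461. -151.] [100.  95.] 75.8 bgr [ 99. 105. 110.]
brick_a 0.29 box [193. 238.  90. 139.] ztop 0.046 rect [667.  -7.] [494.  90.] 87.5 bgr [122. 121. 128.]
tin 0.96 box [213. 271.  36.  42.] ztop 0.047 rect [667. 177.] [92. 87.] 62.4 bgr [231. 230. 231.]
bowl 0.81 box [193. 123.  35.  28.] ztop 0.059 rect [ 450. -435.] [147. 141.] 74.3 bgr [189.  84.  21.]
jug 0.
[... 1070 characters left out ...]
.  43.] ztop 0.046 rect [668.  -6.] [492.  92.] 87.2 bgr [69. 71. 78.]
bowl 0.75 box [430. 198.  53.  55.] ztop 0.058 rect [ 451. -435.] [146. 146.] 33.8 bgr [141.  63.  13.]
jug 0.57 box [414. 131.  48.  50.] ztop 0.039 rect [ 659. -419.] [114. 112.] 80.8 bgr [132. 137. 145.]
jug 0.18 box [270. 122. 186.  46.] ztop 0.046 rect [668.  -6.] [492.  92.] 87.2 bgr [70.5 73.  79. ]
rolling_pin 0.64 box [107. 207.  20.  70.] ztop 0.045 rect [405. 436.] [170.  38.] 0.5 bgr [ 61. 104. 148.]
peg_frame 0.92 box [415. 130.  47.  49.] ztop 0.039 rect [ 658. -418.] [112. 112.] 81.9 bgr [137. 143. 148.]
peg_frame 0.7 box [108. 207.  20.  71.] ztop 0.045 rect [416. 436.] [149.  37.] 0.9 bgr [ 61. 105. 147.]
```

View pics/top0.png

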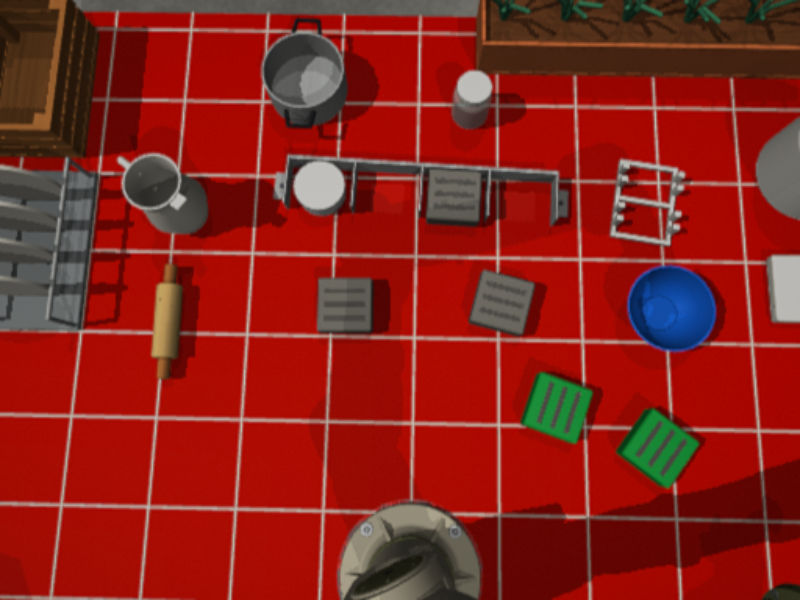

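View pics/scene0.png

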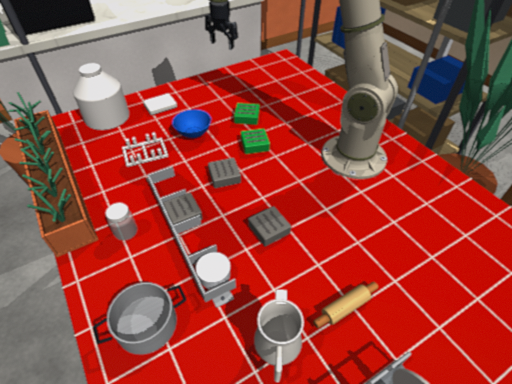

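Top view, in 800×600 pixels: bay 3 holds the tin (320,188), bay 1 holds brick_c (455,195), and bays 0 (525,200) and 2 (387,190) are empty. The grey spare bricks are at (345,305) and (503,302); the green ones are decoys. The scene view agrees.

Holder centre is (0.668,-0.006), yaw about -2.7°. Plan:
- Brick B (0.461,-0.151, yaw -14°) goes to bay 0 at (0.650,-0.188).
- Brick A (0.451,0.123, yaw about 0.7°) goes to bay 2 at (0.662,0.055).

I'll push each with the fingers opened to 6 cm, which gives a stable two-point contact.

{"op": "servo_tool", "data": {"targets": [4.1,-4.4,0,0.16,6,8.2,-8.8,0,0.32,6,12.3,-13.2,0,0.48,6,16.4,-17.5,0,0.632,6,20.5,-21.9,0,0.632,6]}}

```text
t: 1.42
tool_pos: [0.3421, -0.2985, 0.2316]
ee_rot: [[0.968, -0.25, 0.001], [-0.25, -0.968, -0.001], [0.001, 0.0, -1.0]]
ft_force: [0.7, -0.6, 1.0]
finger_gap: 0.705
```

{"op": "servo_tool", "data": {"targets": [0.5,-5.7,2,0,6,1.0,-11.4,6,0,6,1.6,-17.1,10,0,6,1.6,-17.1,13,0,6,1.6,-17.1,13,0,6]}}

```text
t: 2.05
tool_pos: [0.3977, -0.1371, 0.0995]
ee_rot: [[0.969, -0.245, -0.005], [-0.245, -0.97, 0.002], [-0.005, -0.001, -1.0]]
ft_force: [-0.8, -1.0, 0.8]
finger_gap: 0.698
```

{"op": "servo_tool", "data": {"targets": [-0.3,0,3,0,6,-0.3,0,6,0,6,-0.3,0,8.6,0,6,-0.3,0,8.6,0,6]}}

```text
t: 2.55
tool_pos: [0.3958, -0.139, 0.0154]
ee_rot: [[0.968, -0.249, -0.002], [-0.249, -0.968, 0.0], [-0.002, 0.0, -1.0]]
ft_force: [0.2, 0.5, 0.8]
finger_gap: 0.705
```

```bash
cat >> h.py <<'E'
def bricks(p):
    W=world(p)
    for r in regions_of(p,"brick_a"):
        m=r["region"]&(p["depth"]>0);w=W[m]
        if len(w)<20: continue
        zt=np.percentile(w[:,2],90);t=w[abs(w[:,2]-zt)<.008]
        rc=cv2.minAreaRect((t[:,:2]*1000).astype(np.float32))
        g=np.median(p["color"][m],0)
        if g[1]<1.3*g[2]: print("brick",round(r["conf"],2),np.round(rc[0]),np.round(rc[1]),round(rc[2],1))
E
python3 - <<'E'
from h import *
s=sense();print(np.round(s["tool_pos"],4),np.round(s["ft_force"],1))
p=eyes.read_camera("scene");bricks(p)
cv2.imwrite("pics/a1.png",cv2.resize(p["color"][80:300,130:390],(780,660))[:600])
E
```

```text
[ 0.3958 -0.139   0.0154] [0.2 0.5 0.8]
brick 0.78 [451. 125.] [94. 97.] 89.9
brick 0.66 [427. 438.] [160.  36.] 0.1
brick 0.62 [ 461. -153.] [99. 95.] 74.9
brick 0.57 [655. -60.] [112.  97.] 86.2
```

View pics/a1.png

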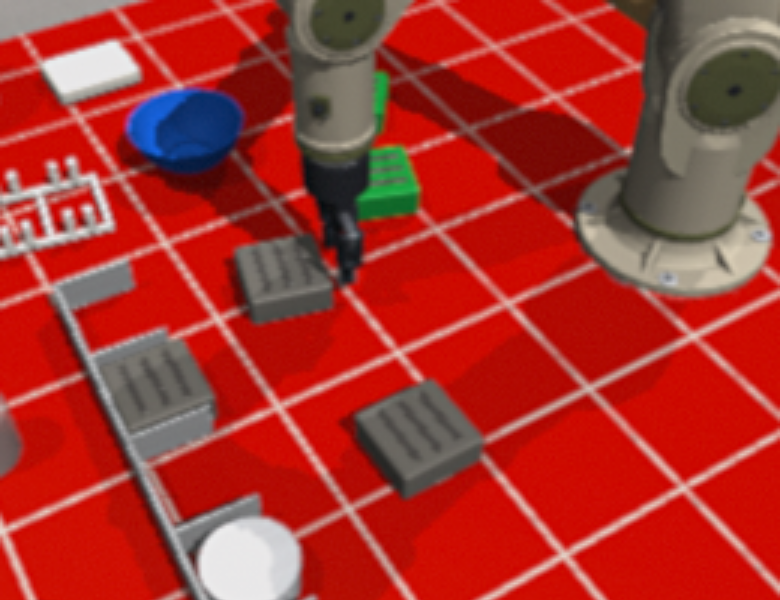

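Two fingers stand just behind brick B (crop pixel (345,270)), clear of it. Now pushing gently.

{"op": "servo_tool", "data": {"targets": [1,0,0.2,0,6,2,0,0.2,0,6,3,0,0.2,-0.03,6,4,0,0.2,-0.06,6,5,0,0.2,-0.08,6]}}

```text
t: 3.28
tool_pos: [0.4451, -0.1507, 0.0138]
ee_rot: [[0.986, -0.169, -0.001], [-0.169, -0.986, -0.0], [-0.001, 0.0, -1.0]]
ft_force: [-6.2, 1.7, 4.0]
finger_gap: 0.705
```

```bash
python3 - <<'E'
from h import *
p=eyes.read_camera("scene");bricks(p)
s=sense();print(np.round(s["tool_pos"],4),np.round(s["ft_force"],1))
E
```

```text
brick 0.96 [452. 124.] [98. 95.] 89.8
brick 0.87 [ 504. -156.] [95. 94.] 80.2
brick 0.64 [655. -59.] [113.  94.] 87.3
[ 0.4466 -0.1507  0.0139] [ 0.1 -0.7 -0.7]
```

{"op": "servo_tool", "data": {"targets": [1.1,0.2,0,-0.02,6,2.2,0.4,0,-0.04,6,3.3,0.6,0,-0.06,6,4.4,0.8,0,-0.08,6,5.5,1.0,0,-0.1,6]}}

```text
t: 4.0
tool_pos: [0.4978, -0.1696, 0.0134]
ee_rot: [[0.998, -0.069, -0.001], [-0.069, -0.998, 0.0], [-0.001, -0.0, -1.0]]
ft_force: [-5.5, 0.8, 4.5]
finger_gap: 0.702
```

```bash
python3 - <<'E'
from h import *
p=eyes.read_camera("scene");bricks(p)
s=sense();print(np.round(s["tool_pos"],4),np.round(s["ft_force"],1))
E
```

```text
brick 0.95 [ 556. -170.] [99. 96.] 86.7
brick 0.91 [654. -65.] [98. 95.] 88.0
brick 0.75 [452. 123.] [96. 97.] 1.8
brick 0.18 [434. 438.] [164.  36.] 0.6
[ 0.4992 -0.1699  0.0136] [-0.2 -0.   0.6]
```

Brick B is square but about 14 mm too far to +y for the bay. I'll nudge it sideways from its +y face with the fingers shut.

{"op": "servo_tool", "data": {"targets": [-2,0,0,0,6,-2,0,-6,0,2,1,-5,-6,0,0,4.9,-7.7,-6,0,0,4.9,-7.7,-6,0,0]}}

```text
t: 4.72
tool_pos: [0.555, -0.0923, 0.074]
ee_rot: [[0.998, -0.065, 0.004], [-0.065, -0.998, 0.002], [0.004, -0.002, -1.0]]
ft_force: [0.1, -0.7, -0.4]
finger_gap: 0.006
```

{"op": "servo_tool", "data": {"targets": [0,0,3,0,0,0,0,6,0,0,0,0,6,0,0]}}

```text
t: 5.1
tool_pos: [0.5495, -0.0965, 0.0112]
ee_rot: [[0.997, -0.071, -0.004], [-0.071, -0.997, 0.001], [-0.004, -0.0, -1.0]]
ft_force: [0.1, 0.2, -0.3]
finger_gap: 0.002
```

```bash
python3 - <<'E'
from h import *
p=eyes.read_camera("scene");bricks(p)
s=sense();print(np.round(s["tool_pos"],4),np.round(s["ft_force"],1),s["finger_gap"])
cv2.imwrite("pics/a2.png",cv2.resize(p["color"][80:300,130:390],(780,660))[:600])
E
```

```text
brick 0.84 [ 577. -162.] [113.  55.] 86.5
brick 0.71 [451. 124.] [96. 96.] 0.9
brick 0.58 [657. -60.] [109.  99.] 87.7
[ 0.5519 -0.0965  0.014 ] [0.4 0.8 0.1] -0.0035226215223014934
```

View pics/a2.png

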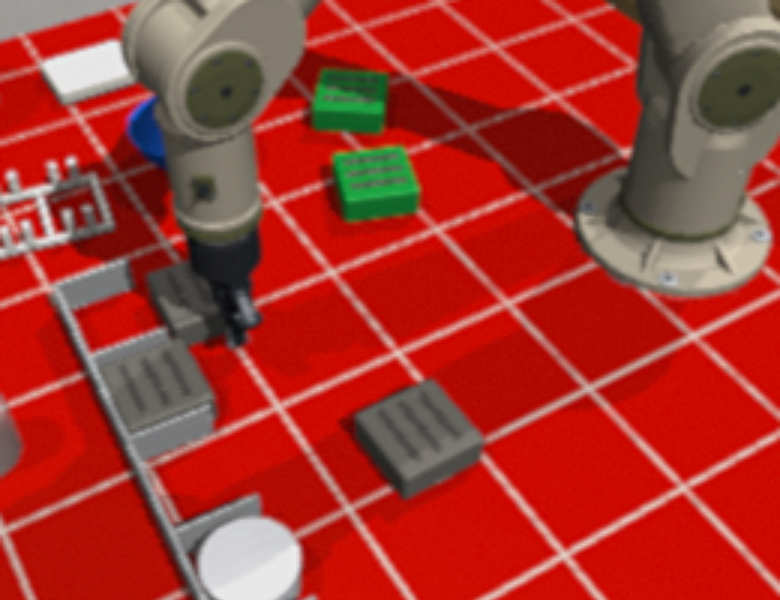

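The shut fingers are at crop pixel (240,330), beside the +y face of brick B (185,300). Nudging it, then backing off.

{"op": "servo_tool", "data": {"targets": [0,0.8,0,0,0,0,1.5,0,0,0,0,2.1,0,0,0,0,2.5,0,0,0,0,2.5,0,0,0]}}

```text
t: 5.82
tool_pos: [0.5508, -0.1208, 0.0143]
ee_rot: [[0.998, -0.07, 0.002], [-0.07, -0.998, 0.0], [0.002, -0.001, -1.0]]
ft_force: [0.1, 4.0, 3.0]
finger_gap: 0.003
```

{"op": "servo_tool", "data": {"targets": [0,-1.5,0,0,0,0,-1.5,-6,0,0,-5,0,-7,0,6,-11,4,-7,0,6,-11,4,-7,0,6]}}

```text
t: 6.45
tool_pos: [0.4334, -0.1553, 0.0829]
ee_rot: [[0.997, -0.075, -0.003], [-0.075, -0.997, -0.002], [-0.003, 0.002, -1.0]]
ft_force: [0.8, -0.2, 0.2]
finger_gap: 0.64
```

```bash
python3 - <<'E'
from h import *
p=eyes.read_camera("scene");bricks(p)
p=eyes.read_camera("top");bricks(p)
s=sense();print(np.round(s["tool_pos"],4),np.round(s["ft_force"],1),s["finger_gap"],s["t"])
E
```

```text
brick 0.78 [451. 123.] [96. 99.] 0.7
brick 0.64 [ 557. -182.] [99. 95.] 88.4
brick 0.59 [655. -61.] [109.  95.] 86.4
brick 0.93 [452. 123.] [95. 96.] 1.1
brick 0.83 [655. -67.] [95. 96.] 87.2
brick 0.59 [ 558. -149.] [33. 93.] 85.3
[ 0.4384 -0.1525  0.0835] [-0.2 -1.   0.2] 0.7052969824550366 6.65
```

{"op": "servo_tool", "data": {"targets": [5,2.8,2,-0.028,6,5,2.8,5,-0.028,6,5,2.8,7,-0.028,6,5,2.8,7,-0.028,6]}}

```text
t: 7.15
tool_pos: [0.4852, -0.1828, 0.0115]
ee_rot: [[0.999, -0.04, -0.003], [-0.04, -0.999, 0.002], [-0.003, -0.002, -1.0]]
ft_force: [0.2, 0.8, -0.3]
finger_gap: 0.703
```

{"op": "servo_tool", "data": {"targets": [1.5,0,-0.2,0,6,3.2,0,-0.2,0.01,6,5,0,-0.2,0.01,6,6.8,0,-0.2,0.01,6,8,0,-0.2,0.01,6]}}

```text
t: 7.78
tool_pos: [0.5663, -0.1873, 0.0162]
ee_rot: [[0.999, -0.051, 0.0], [-0.051, -0.999, 0.0], [0.0, -0.0, -1.0]]
ft_force: [-5.2, 0.4, 4.3]
finger_gap: 0.708
```

```bash
python3 - <<'E'
from h import *
p=eyes.read_camera("scene");bricks(p)
s=sense();print(np.round(s["tool_pos"],4),np.round(s["ft_force"],1),s["finger_gap"],s["t"])
E
```

```text
brick 0.74 [451. 124.] [97. 95.] 1.1
brick 0.67 [ 624. -179.] [106.  94.] 87.5
brick 0.67 [654. -61.] [108.  95.] 87.9
[ 0.5671 -0.1873  0.0161] [ 0.4 -0.2  0.1] 0.7063681814430592 7.875
```

{"op": "servo_tool", "data": {"targets": [0.6,0,0,0,6,1.2,0,0,0,6,1.7,0,0,0,6,2.1,0,0,0,6,2.3,0,0,0,6]}}

```text
t: 8.5
tool_pos: [0.5879, -0.1894, 0.0154]
ee_rot: [[0.999, -0.052, -0.001], [-0.052, -0.999, -0.0], [-0.001, 0.0, -1.0]]
ft_force: [-6.2, 0.1, 5.0]
finger_gap: 0.704
```

{"op": "servo_tool", "data": {"targets": [0.1,0,0,0,6,0.2,0,0,0,6,0.3,0,0,0,6]}}

```text
t: 8.88
tool_pos: [0.5908, -0.1895, 0.0154]
ee_rot: [[0.999, -0.052, -0.001], [-0.052, -0.999, -0.0], [-0.001, 0.0, -1.0]]
ft_force: [-6.2, 0.6, 4.8]
finger_gap: 0.7
```

{"op": "servo_tool", "data": {"targets": [0.1,0,0,0,6,0.2,0,0,0,6,0.2,0,0,0,6]}}

```text
t: 9.25
tool_pos: [0.5914, -0.1895, 0.0153]
ee_rot: [[0.999, -0.052, -0.004], [-0.052, -0.999, 0.0], [-0.004, 0.0, -1.0]]
ft_force: [-12.6, 1.5, 10.1]
finger_gap: 0.701
```

{"op": "servo_tool", "data": {"targets": [0.1,0,0,0,6,0.2,0,0,0,6,0.2,0,0,0,6]}}

```text
t: 9.62
tool_pos: [0.5914, -0.1896, 0.0152]
ee_rot: [[0.999, -0.053, -0.008], [-0.053, -0.999, 0.0], [-0.008, -0.0, -1.0]]
ft_force: [-21.1, 2.0, 16.5]
finger_gap: 0.705
```

Brick B is home: the force rose to 21 N with no further travel. Retreating and going round to brick A.

{"op": "servo_tool", "data": {"targets": [-2,0,0,0,6,-3,0,-5,0,6,-7,-5,-8,0,6,-11,-10,-8,0,6,-15,-15.5,-8,0,6]}}

```text
t: 10.25
tool_pos: [0.4615, -0.0376, 0.0962]
ee_rot: [[0.999, -0.052, 0.004], [-0.052, -0.999, -0.0], [0.004, 0.0, -1.0]]
ft_force: [1.0, 1.0, 0.7]
finger_gap: 0.703
```

```bash
python3 - <<'E'
from h import *
for n in("scene","top"):
    p=eyes.read_camera(n);bricks(p)
s=sense();print(np.round(s["tool_pos"],4),np.round(s["ee_rot"],3)[:2,:2],s["t"])
E
```

```text
brick 0.92 [ 650. -180.] [114.  98.] 87.5
brick 0.77 [452. 126.] [96. 93.] 1.4
brick 0.57 [654. -60.] [111.  94.] 87.6
brick 0.79 [ 649. -188.] [94. 97.] 89.4
brick 0.69 [451. 123.] [95. 96.] 0.9
brick 0.69 [680. -67.] [51. 93.] 0.2
[ 0.4619 -0.0382  0.0959] [[ 0.999 -0.05 ]
 [-0.05  -0.999]] 10.45
```

{"op": "servo_tool", "data": {"targets": [-2.5,-5,0,-0.03,6,-5.5,-10.5,0,-0.06,6,-8.3,-15.8,0,-0.06,6,-8.3,-15.8,0,-0.06,6,-8.3,-15.8,0,-0.06,6]}}

```text
t: 11.08
tool_pos: [0.3881, 0.1224, 0.0955]
ee_rot: [[1.0, 0.007, 0.001], [0.007, -1.0, 0.0], [0.001, -0.0, -1.0]]
ft_force: [0.7, 0.5, -0.2]
finger_gap: 0.703
```

{"op": "servo_tool", "data": {"targets": [-0.3,0,3,0,6,-0.3,0,6,0,6,-0.3,0,8.2,0,6,-0.3,0,8.2,0,6]}}

```text
t: 11.58
tool_pos: [0.3835, 0.1213, 0.0119]
ee_rot: [[1.0, 0.005, -0.003], [0.005, -1.0, -0.0], [-0.003, 0.0, -1.0]]
ft_force: [0.6, 0.5, 0.9]
finger_gap: 0.701
```

{"op": "servo_tool", "data": {"targets": [1.2,0,0,0,6,2.4,0.2,0,0.01,6,3.6,0.4,0,0.02,6,4.8,0.6,0,0.03,6,6.0,0.8,0,0.04,6]}}

```text
t: 12.2
tool_pos: [0.4447, 0.1156, 0.0137]
ee_rot: [[0.999, -0.033, -0.0], [-0.033, -0.999, 0.0], [-0.0, -0.0, -1.0]]
ft_force: [-4.6, 1.1, 5.2]
finger_gap: 0.703
```

{"op": "servo_tool", "data": {"targets": [1.2,0.2,0,0.01,6,2.4,0.4,0,0.01,6,3.2,0.5,0,0.01,6,3.7,0.6,0,0.01,6,2,0.6,0,0.01,6]}}

```text
t: 12.82
tool_pos: [0.4657, 0.1086, 0.0136]
ee_rot: [[0.999, -0.044, 0.003], [-0.044, -0.999, 0.001], [0.003, -0.001, -1.0]]
ft_force: [0.2, -0.4, -0.4]
finger_gap: 0.703
```

```bash
python3 - <<'E'
from h import *
for n in("scene","top"):
    p=eyes.read_camera(n);bricks(p)
s=sense();print(np.round(s["tool_pos"],4),np.round(s["ee_rot"],3)[:2,:2],s["t"],np.round(s["q"],2))
E
```

```text
brick 0.9 [656. -60.] [112.  97.] 88.8
brick 0.73 [540. 108.] [94. 94.] 88.2
brick 0.73 [ 648. -181.] [107.  94.] 86.6
brick 0.37 [ 658. -417.] [115. 108.] 81.5
brick 0.79 [ 649. -187.] [96. 97.] 87.4
brick 0.55 [655. -66.] [95. 97.] 86.0
[0.4646 0.1086 0.0135] [[ 0.999 -0.042]
 [-0.042 -0.999]] 13.025 [ 0.16  0.35 -0.52  1.99  0.23  0.85 -2.11]
```

{"op": "servo_tool", "data": {"targets": [0,0,-4,0,6,0,-3,-7,0.18,6,2.5,-7,-7,0.36,6,5,-8.5,-7,0.54,6,7.2,-8.5,-7,0.72,6]}}

```text
t: 13.65
tool_pos: [0.5408, 0.1926, 0.0836]
ee_rot: [[0.721, -0.693, 0.002], [-0.693, -0.721, 0.001], [0.0, -0.002, -1.0]]
ft_force: [0.5, -0.3, -0.9]
finger_gap: 0.703
```

{"op": "servo_tool", "data": {"targets": [0,0,0,0.18,6,0,0,0,0.36,6,0,0,0,0.54,6,0,0,0,0.72,6,0,0,0,0.86,6]}}

```text
t: 14.28
tool_pos: [0.535, 0.1863, 0.0737]
ee_rot: [[0.216, -0.976, -0.038], [-0.976, -0.216, -0.01], [0.002, 0.04, -0.999]]
ft_force: [0.2, -1.2, -2.3]
finger_gap: 0.7
```

{"op": "servo_tool", "data": {"targets": [0,0,0,0,6,0,0,0,0,6]}}

```text
t: 14.52
tool_pos: [0.5339, 0.1873, 0.0725]
ee_rot: [[0.223, -0.974, -0.041], [-0.975, -0.223, -0.011], [0.001, 0.042, -0.999]]
ft_force: [-0.2, -1.0, -0.1]
finger_gap: 0.703
```

```bash
python3 - <<'E'
from h import *
s=sense();print(np.round(s["tool_pos"],4),np.round(s["ee_rot"],3),s["t"],np.round(s["q"],2))
E
```

```text
[0.5339 0.1873 0.0725] [[ 0.223 -0.974 -0.041]
 [-0.975 -0.223 -0.011]
 [ 0.001  0.042 -0.999]] 14.525 [-0.96  0.51  0.75  1.72 -0.38  1.11 -3.  ]
```

Joint 7 reached its limit at -3.0, so I'll turn the other way; a half turn gives the same fingers.

{"op": "servo_tool", "data": {"targets": [0,0,-2,-0.18,6,0,0,-2,-0.36,6,0,0,-2,-0.54,6,0,0,-2,-0.72,6,0,0,-2,-0.9,6]}}

```text
t: 15.15
tool_pos: [0.5353, 0.1862, 0.0932]
ee_rot: [[0.903, -0.428, -0.04], [-0.429, -0.903, -0.008], [-0.033, 0.025, -0.999]]
ft_force: [-0.7, 0.3, 0.6]
finger_gap: 0.703
```

{"op": "servo_tool", "data": {"targets": [0,0,0,-0.18,6,0,0,0,-0.36,6,0,0,0,-0.54,6,0,0,0,-0.72,6,0,0,0,-0.9,6]}}

```text
t: 15.78
tool_pos: [0.5354, 0.1863, 0.0935]
ee_rot: [[0.897, 0.441, -0.039], [0.441, -0.897, -0.008], [-0.039, -0.01, -0.999]]
ft_force: [0.2, -0.3, -0.4]
finger_gap: 0.699
```

{"op": "servo_tool", "data": {"targets": [0,0,0,-0.18,6,0,0,0,-0.36,6,0,0,0,-0.54,6,0,0,0,-0.72,6,0,0,0,-0.72,6]}}

```text
t: 16.4
tool_pos: [0.5355, 0.1862, 0.0937]
ee_rot: [[0.39, 0.92, -0.039], [0.92, -0.391, -0.008], [-0.023, -0.033, -0.999]]
ft_force: [0.4, -0.2, 0.2]
finger_gap: 0.699
```

{"op": "servo_tool", "data": {"targets": [0,0.5,0,-0.18,6,0.1,1,0,-0.355,6,0.1,1,3,-0.355,6,0.1,1,6,-0.355,6,0.1,1,7.7,-0.355,6]}}

```text
t: 17.02
tool_pos: [0.5409, 0.1825, 0.0146]
ee_rot: [[0.049, 0.998, -0.041], [0.999, -0.05, -0.009], [-0.011, -0.041, -0.999]]
ft_force: [-0.4, -0.7, 0.1]
finger_gap: 0.702
```

{"op": "servo_tool", "data": {"targets": [0,0,0,0,6]}}

```text
t: 17.15
tool_pos: [0.5408, 0.1825, 0.0149]
ee_rot: [[0.048, 0.998, -0.042], [0.999, -0.048, -0.01], [-0.012, -0.042, -0.999]]
ft_force: [0.6, -0.7, 0.5]
finger_gap: 0.703
```

```bash
python3 - <<'E'
from h import *
p=eyes.read_camera("scene");bricks(p)
s=sense();print(np.round(s["tool_pos"],4),np.round(s["ee_rot"],3),s["t"],np.round(s["q"],2))
cv2.imwrite("pics/a3.png",cv2.resize(p["color"][100:340,130:390],(650,600)))
E
```

```text
brick 0.87 [561.  90.] [66. 51.] 86.9
brick 0.68 [ 648. -180.] [109.  94.] 86.6
brick 0.58 [656. -60.] [111. 100.] 84.7
[0.5423 0.183  0.0167] [[ 0.047  0.998 -0.039]
 [ 0.999 -0.047 -0.009]
 [-0.011 -0.038 -0.999]] 17.25 [-0.52  0.5   0.18  1.73 -0.11  0.97 -0.34]
```

View pics/a3.png

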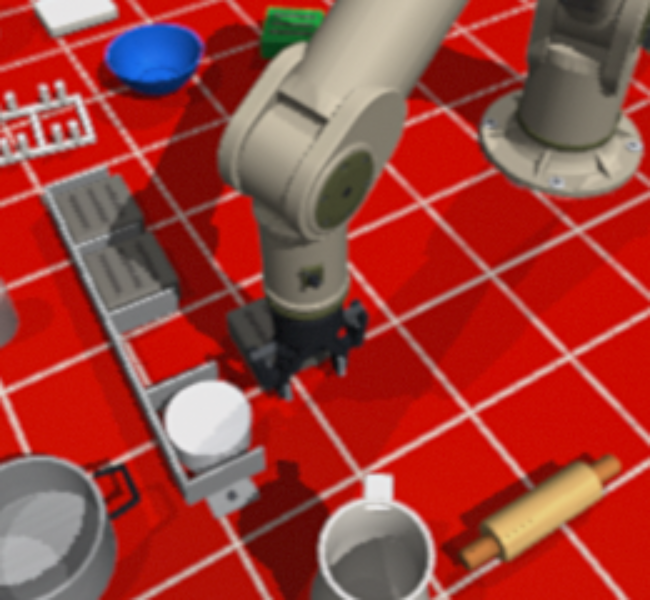

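The two fingers are lined up along the +y side of brick A, crop pixels (285,385) and (340,365). Brick B sits in bay 0 at (95,205). Pushing A sideways by about 47 mm.

{"op": "servo_tool", "data": {"targets": [-1.2,0,0,0,6,-2.4,0,0,0,6,-3.6,0.1,0,0,6,-4.8,0.2,0,0,6,-5.6,0.2,0,0,6]}}

```text
t: 17.88
tool_pos: [0.5416, 0.1266, 0.017]
ee_rot: [[0.046, 0.998, -0.039], [0.999, -0.046, -0.009], [-0.011, -0.038, -0.999]]
ft_force: [0.7, 5.6, 3.8]
finger_gap: 0.701
```

{"op": "servo_tool", "data": {"targets": [-0.5,0,0,0,6,-0.8,0,0,0,6,1,0,0,0,6,2,0,-4,0,6,2,-6,-7,0,6]}}

```text
t: 18.5
tool_pos: [0.4907, 0.151, 0.0868]
ee_rot: [[0.046, 0.998, -0.038], [0.999, -0.047, -0.011], [-0.013, -0.038, -0.999]]
ft_force: [-0.2, 1.2, 1.5]
finger_gap: 0.706
```

```bash
python3 - <<'E'
from h import *
for n in("scene","top"):
    p=eyes.read_camera(n);bricks(p)
s=sense();print(np.round(s["tool_pos"],4),np.round(s["ee_rot"],3),s["t"],np.round(s["q"],2))
E
```

```text
brick 0.97 [ 650. -179.] [106.  96.] 84.8
brick 0.94 [546.  61.] [96. 81.] 86.7
brick 0.74 [656. -60.] [109.  99.] 85.3
brick 0.93 [ 648. -188.] [96. 95.] 86.5
brick 0.75 [655. -66.] [96. 96.] 86.8
brick 0.71 [539.  61.] [96. 96.] 87.3
brick 0.68 [666. -36.] [433.  92.] 87.1
[0.4882 0.1508 0.0865] [[ 0.044  0.998 -0.04 ]
 [ 0.999 -0.045 -0.01 ]
 [-0.012 -0.039 -0.999]] 18.7 [-0.53  0.29  0.2   1.84 -0.07  1.06 -0.34]
```

{"op": "servo_tool", "data": {"targets": [-2,-1,0,0.18,6,-4,-1.8,0,0.36,6,-6,-1.8,0,0.54,6,-8,-1.8,0,0.72,6,-9.1,-1.8,0,0.9,6]}}

```text
t: 19.32
tool_pos: [0.4669, 0.0583, 0.087]
ee_rot: [[0.815, 0.578, -0.042], [0.578, -0.816, -0.012], [-0.041, -0.015, -0.999]]
ft_force: [0.2, 0.0, 0.1]
finger_gap: 0.707
```

{"op": "servo_tool", "data": {"targets": [0,0,0,0.18,6,0,0,0,0.36,6,0,0,0,0.54,6,0,0,0,0.674,6,0,0,0,0.674,6]}}

```text
t: 19.95
tool_pos: [0.4669, 0.0596, 0.0872]
ee_rot: [[0.998, -0.048, -0.041], [-0.049, -0.999, -0.011], [-0.041, 0.013, -0.999]]
ft_force: [0.2, 0.4, -0.5]
finger_gap: 0.704
```

{"op": "servo_tool", "data": {"targets": [0,-0.5,3,0,6,0,-0.5,6,0,6,0,-0.5,7.1,0,6,0,-0.5,7.1,0,6]}}

```text
t: 20.45
tool_pos: [0.4638, 0.0638, 0.0165]
ee_rot: [[0.998, -0.048, -0.042], [-0.048, -0.999, -0.011], [-0.041, 0.013, -0.999]]
ft_force: [-1.3, -0.0, -0.1]
finger_gap: 0.702
```

{"op": "servo_tool", "data": {"targets": [1.5,0,-0.06,0,6,3,0,-0.12,0,6,4.5,0,-0.18,0,6,6,0,-0.25,0,6,7,0,-0.3,0,6]}}

```text
t: 21.08
tool_pos: [0.5349, 0.0609, 0.0181]
ee_rot: [[0.998, -0.048, -0.04], [-0.049, -0.999, -0.01], [-0.039, 0.011, -0.999]]
ft_force: [-6.1, 0.3, 5.3]
finger_gap: 0.705
```

```bash
python3 - <<'E'
from h import *
p=eyes.read_camera("scene");bricks(p)
s=sense();print(np.round(s["tool_pos"],4),np.round(s["ee_rot"],3),s["t"],np.round(s["ft_force"],2))
E
```

```text
brick 0.94 [655. -61.] [109.  97.] 87.7
brick 0.69 [ 649. -186.] [93. 92.] 85.6
brick 0.65 [593.  66.] [110.  98.] 88.7
[0.5355 0.0608 0.018 ] [[ 0.998 -0.049 -0.038]
 [-0.049 -0.999 -0.01 ]
 [-0.038  0.012 -0.999]] 21.175 [ 1.02 -0.06 -1.22]
```

{"op": "servo_tool", "data": {"targets": [1.2,0,-0.05,0,6,2.4,0,-0.1,0,6,3.6,0,-0.14,0,6,4.6,0,-0.18,0,6,5.4,0,-0.2,0,6]}}

```text
t: 21.8
tool_pos: [0.5882, 0.0583, 0.0173]
ee_rot: [[0.998, -0.049, -0.041], [-0.049, -0.999, -0.01], [-0.04, 0.012, -0.999]]
ft_force: [-6.9, -0.1, 5.9]
finger_gap: 0.705
```

{"op": "servo_tool", "data": {"targets": [0.4,0,0,0,6,0.8,0,0,0,6,1.1,0,0,0,6,1.3,0,0,0,6]}}

```text
t: 22.3
tool_pos: [0.6008, 0.0576, 0.0168]
ee_rot: [[0.998, -0.049, -0.041], [-0.049, -0.999, -0.01], [-0.04, 0.012, -0.999]]
ft_force: [-6.4, 0.2, 5.4]
finger_gap: 0.706
```

{"op": "servo_tool", "data": {"targets": [0.1,0,0,0,6,0.2,0,0,0,6,0.3,0,0,0,6,0.3,0,0,0,6]}}

```text
t: 22.8
tool_pos: [0.6024, 0.0575, 0.0167]
ee_rot: [[0.998, -0.049, -0.044], [-0.049, -0.999, -0.009], [-0.043, 0.011, -0.999]]
ft_force: [-11.0, 0.4, 10.5]
finger_gap: 0.703
```

{"op": "servo_tool", "data": {"targets": [0.1,0,0,0,6,0.2,0,0,0,6,0.3,0,0,0,6,0.3,0,0,0,6]}}

```text
t: 23.3
tool_pos: [0.6025, 0.0576, 0.0165]
ee_rot: [[0.998, -0.049, -0.05], [-0.049, -0.999, -0.009], [-0.049, 0.011, -0.999]]
ft_force: [-25.4, 0.9, 22.3]
finger_gap: 0.702
```

Brick A has bottomed out too. Retreating clear for the last check.

{"op": "servo_tool", "data": {"targets": [-1,0,0,0,6,-4,0,0,0,6,-9,0,-4,0,6,-14,0,-9,0,6,-16,0,-14,0,6]}}

```text
t: 23.92
tool_pos: [0.4513, 0.0666, 0.1628]
ee_rot: [[0.998, -0.049, -0.041], [-0.049, -0.999, -0.01], [-0.04, 0.012, -0.999]]
ft_force: [1.5, 2.1, 0.9]
finger_gap: 0.706
```

{"op": "servo_tool", "data": {"targets": [0,4,-2,0,6,0,4,-4,0,6,0,4,-4,0,6]}}

```text
t: 24.3
tool_pos: [0.4543, 0.0269, 0.2042]
ee_rot: [[0.998, -0.05, -0.035], [-0.05, -0.999, -0.008], [-0.035, 0.01, -0.999]]
ft_force: [-0.3, 0.6, 0.2]
finger_gap: 0.704
```

```bash
python3 - <<'E'
from h import *
for n in("scene","top"):
    p=eyes.read_camera(n);bricks(p);cv2.imwrite(f"pics/f{n}.png",p["color"][30:330,100:400] if n=="scene" else cv2.resize(p["color"][60:220,100:480],(760,320)))
    W=world(p)
    for k in("holder","tin","bowl","jug","rolling_pin","peg_frame"):
        r=regions_of(p,k)
        if r:
            m=r[0]["region"]&(p["depth"]>0);w=W[m];t=w[w[:,2]>np.percentile(w[:,2],90)-.008]
            rc=cv2.minAreaRect((t[:,:2]*1000).astype(np.float32));print(k,round(r[0]["conf"],2),np.round(rc[0]),np.round(rc[1]),round(rc[2],1))
s=sense();print(np.round(s["tool_pos"],4),s["t"],np.round(s["ft_force"],2))
E
```

```text
brick 0.76 [656. -60.] [111.  96.] 87.5
brick 0.7 [661.  54.] [98. 93.] 87.2
brick 0.62 [ 649. -182.] [106.  94.] 86.8
brick 0.54 [668.  -7.] [495.  89.] 87.5
holder 0.92 [668.  -7.] [495.  87.] 87.3
tin 0.84 [668. 178.] [95. 92.] 41.6
bowl 0.8 [ 452. -434.] [146. 148.] 4.4
jug 0.57 [621. 428.] [103.  94.] 15.6
rolling_pin 0.83 [418. 438.] [130.  36.] 1.1
peg_frame 0.97 [ 658. -414.] [108. 108.] 81.1
brick 0.97 [ 650. -187.] [96. 99.] 87.5
brick 0.63 [654. -81.] [97. 65.] 0.0
brick 0.41 [ 658. -417.] [110. 110.] 80.8
holder 0.57 [668.  -6.] [492.  91.] 87.5
tin 0.6 [583. 158.] [262.  68.] 19.8
bowl 0.71 [ 452. -436.] [147. 147.] 27.5
jug 0.83 [625. 423.] [ 94. 109.] 0.1
peg_frame 0.89 [ 659. -417.] [112. 111.] 81.1
[0.4528 0.027  0.2026] 25.1 [ 0.16  0.54 -1.31]
```

View pics/ftop.png

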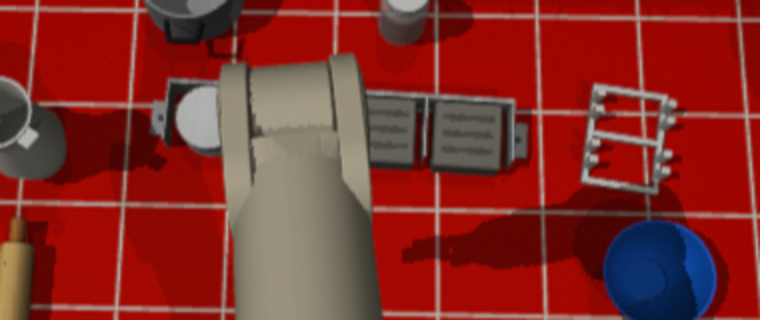

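View pics/fscene.png

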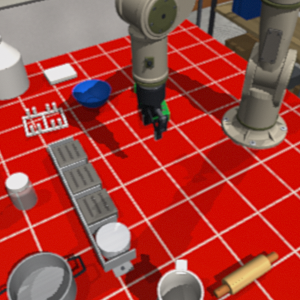

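The scene view shows bays 0, 1 and 2 filled at (68,152), (83,177) and (97,206), and the tin at (113,238), all in line. In the top view the arm hides bay 2. Bystanders are where they were, so I'm handing in.

```bash
python3 -c "
from bench import ctrl;print(ctrl.finish_job())"
```

```text
the job is handed in; nothing more can be done
None
```

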